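# Clamp the vial rack with the ratchet lever

### The job

Clamp the vial rack on the filling station: flip the orange selector on the ratchet lever from the red side fully over to the green side, then swing the lever back and forth by its knob until the blue pad has driven the rack home against the red end stop and holds it firmly. Stop as soon as it is tight and do not over-clamp it (the lever gets clearly harder to push, about half as hard again or a little more, as the rack tightens, and twice as hard is too much); then let go of the lever. Do not touch the rack or its vials with the gripper and leave everything else on the bench where it is.

Things in the scene. Friction and masses are not known exactly. Their poses are not given: they have to be found in the camera images.
- station: clamp station fixed on the bench: black base 200 x 420 x 12 mm, aluminium deck (top 18 mm above the bench), two guide rails between which the rack slides along the station's +y to the red stop. Origin: centre of the base's underside, z up, yaw varies. A grey column in the -y half carries the ratchet lever, which points about to the station's -y.
- pivot_c (a point): on the vertical axis of the ratchet lever, at the top of its round steel head (disc 130 mm wide, top 76 mm above the bench). Its +x points along the lever from the axis to the knob, +y to the left of that, z up. A green dot lies on the disc's -y half, a red dot on its +y half.
- knob_c (a point): centre of the lever's upright black round knob, 22 mm in diameter, 45 mm tall (80 to 125 mm above the bench), 125 mm from the lever axis; the arm below it tops out at 78 mm. The knob spins freely, so its yaw means nothing. Swung against the driving direction, the lever clicks back with under 2 N at the knob.
- lever (a joint): lever angle, rad: 0 when it points to the station's -y, growing counter-clockwise seen from above; end stops at -0.6 and +0.6. A ratchet tooth is 0.29 rad: each swing loses up to that much. Let go, it stays where it is.
- spindle: ratchet wheel under the head, on the lever axis. Turning it counter-clockwise (clamping) takes about 3 to 4.5 N at the knob, along its path, while the rack runs free. With the rack home this climbs by 1.6 N per 10 N of clamping, about 1 N per 4 mm of knob travel: 5 to 7 N is firm, above 8.5 N over-clamped. A brake keeps what is gained, up to some 20 N of clamping.
- tab_c (a point): centre of the upright orange selector peg, 10 mm in diameter, free from 84 to 122 mm above the bench, near the lever's axis, on the head. It ends a 52 mm orange arm that pivots on the lever 57 mm from the lever axis towards the knob. On the red side (start) = release, on the green side = clamp; 34 mm from end to end, a snap detent holds it at either side (5 N or so to flip).
- selector (a joint): selector angle relative to the lever, rad: about -0.35 (peg on the red side, lever drives clockwise: release) to +0.35 (peg on the green side, drives counter-clockwise: clamp); it snaps to either; below about 0.2 the pawl does not bite properly.
- rack: loose aluminium vial rack 70 (x) x 100 (y) x 34 mm with 24 capped amber vials in it (62 mm tall in all), 0.4 to 0.9 kg, on the deck between the rails, 10 to 22 mm short of the stop. Origin: centre of its underside; y along the rails as the station's. Home: its +y end face touches the stop, origins 50 mm apart.
- stop: red end stop across the deck, 92 x 14 x 34 mm, fixed, at a different place along the deck each time. Origin: middle of the lower edge of the face that the rack meets; its y points away from the rack.
- pad: blue sprung clamp pad 52 x 6 x 20 mm on the pusher bar, which advances along the station's +y by 20 mm per rad that the spindle is driven (25 to 50 mm are needed, so several swings). Origin: on the pad's front face, mid-width, at bench height. It yields 1 mm per 10 N, at most 6 mm.
- spare_vial: bystander: loose amber vial with white cap, 19 mm wide, 36 mm tall, standing on the station's base plate near a rail.
- jig_block: bystander: brass block 30 x 45 x 20 mm lying on the base plate by the other rail.
- reagent: bystander: amber bottle, 64 mm wide, 130 mm tall.
- beaker: bystander: glass beaker, 66 mm wide, 85 mm tall.
- driver: bystander: screwdriver lying on the bench.
- cap_tray: bystander: white divided tray 110 x 150 x 30 mm.
- tip_box: bystander: blue box with clear lid 85 x 120 x 63 mm.
Not all that is in view belongs to the job. Leave any turquoise or yellow look-alike of the rack alone.

How it is judged:
By the outcome, as a careful person would: the job done as asked, in the order asked, and still so for the second after the job is handed in, with the robot touching nothing.
It also fails if it takes over 72 s, if anything falls off the work surface, if the arm or the gripper's body presses on something with over 40 N, if the wrist force passes 120 N, or if a joint passes its speed limit or range.

### The arm

A 6-joint arm with a two-finger parallel gripper is mounted at the origin on the work surface. World frame = base frame: x ahead of the robot, y to its left, z up, the work surface at z = 0. Lengths are in m, angles in rad, forces in N, time in s.
With the tool pointing down it reaches from about 0.4 to 0.825 m from the base axis. Payload 7 kg.
Tool frame: the origin (TCP) lies midway between the tips of the shut fingers; the grasp point (between the pads) lies 19 mm behind it (env.grasp_offset is the distance from the TCP to the grasp point, in m); x points along the fingers, y is the direction in which the jaws open and shut, and the axes are right-handed (so a half turn about x gives the same grasp; the last joint's range is limited). The gripper opens to 88 mm and grips with 3 to 60 N. Pads are 19 mm wide; open, the fingers measure 130 mm over their backs; the gripper's body (78 mm by 193 mm) begins 47 mm behind the grasp point.
Start: joints at [1.615, 0.359, 0.012, 0, -1.224, -0.288], TCP at [0.163, 0.655, 0.227] pointing down, gripper open.
Joint ranges: [-3.07, 3.07], [-1.43, 2.12], [-1.02, 1.25], [-3.03, 1.67], [-3.05, -0], [-3.03, 3.03]. Speed limits (rad/s): [2.39, 2.39, 3.01, 3.14, 3.14, 3.14].

### API

Orientations are given as a unit quaternion [w, x, y, z].
In Python, from workcell import monitor, eyes, env gives the robot as it stands.
- The arm moves only by the tool send_rows, never from a script. Its argument "series" is text: rows parted by semicolons, each of 7 numbers parted by spaces: the turn, a rotation vector about the tool's x, y, z in degrees, then the shift along the tool's x, y, z in mm, then the opening, from -1 (shut) to 1 (fully open). In form: wx wy wz tx ty tz jaw; .... A call has 1 to 8 rows; each row shifts and turns the pose as measured when the row begins, along the tool's axes as they then stand; what a row does not reach is not made up. A row lasts 1/10 s, in which the tool goes at most 50 mm and 8.59 degrees, less where a joint would pass 70% of its speed; a pose out of reach is approached as far as the arm can. A call with a gripper value outside its range is refused whole. The fingers move at their own pace and stop on an object; "newtons" is the grip in N (left out, the last holds). Time passes only in rows, so rows that do not move let the fingers close. It gives the time, the measured TCP pose, the force and the opening at its end, in the units of the state.
- monitor.sense(): the state, without advancing time (a new reading comes with each control period).
- eyes.snapshot(name): name is "scene" or "top" or "wrist"; returns the picture (384x512x3 uint8, red, green, blue); there is no depth.
- eyes.calibration(name): a dict with "fx", "fy", "cx", "cy" (pixels), "dist" ([k1, k2, p1, p2, k3] as OpenCV has them; the pictures are not rectified), "R" (3x3) and "t" (3): a world point X has camera coordinates R X + t. Camera axes: x right, y down, z forward; pixel columns grow to the right and rows downward; lengths in m; the calibration is good to about 2 mm. A picture is of the moment at which its call begins: read the wrist's pose just before it. calibration takes no time and is no camera call; for the wrist camera it gives the pose at the moment of the call.
- env.close_job(): hands the job in, once; it reports no verdict.
The state is a dict: "time_s": time; "joint_positions": joint angles; "joint_velocities": joint speeds; "effort": joint torques, N m; "ee_pos": TCP position; "orientation": TCP orientation; "contact_force": force on the tool from outside, world axes, zero at the start; "wrist_torque": the same for the moment, N m; "opening": opening from 0.0 (shut) to 1.0 (fully open).
Only numpy, scipy, OpenCV 4.12 (cv2) and the standard library are available. Lean on these libraries where they do the work, as an engineer would, in place of code of your own. Each camera call takes 0.05 s, during which the arm holds its last target.

## Working session

There is one attempt and no reset: what is moved stays moved. The work goes in short steps, Python scripts to look and compute and a tool call to move; the robot and the scene stay as the last step left them, time stands still between calls to the robot, and variables do not carry over. Pictures are saved under pics/ and viewed, and the job is handed in when it is done.

Besides the shell and the picture viewer there is one more tool, called after "Emit:" as name(argument=value, ...), one argument or row to a line, values as JSON. send_rows: Moves the arm, as the interface text tells. Its arguments: {"type":"object","properties":{"series":{"type":"string"},"newtons":{"type":"number"}},"required":["series"]}

```bash
mkdir -p pics; ls
python3 - <<'E'
from workcell import monitor, eyes, env
import cv2
s=monitor.sense(); print(s)
for n in ("scene","top","wrist"):
    c=eyes.calibration(n); print(n,{k:(v if not hasattr(v,'round') else v.round(4).tolist()) for k,v in c.items()})
    im=eyes.snapshot(n); cv2.imwrite(f"pics/a_{n}.png",im[:,:,::-1])
E
```

```text
pics
{'time_s': 0.0, 'joint_positions': array([ 1.61508729e+00,  3.59351010e-01,  1.10486795e-02, -3.33839191e-04,
       -1.22411489e+00, -2.88103036e-01]), 'joint_velocities': array([-0.00080371,  0.00293389,  0.00055578,  0.00139316, -0.00080264,
        0.00152072]), 'effort': array([ 8.63644673e-04, -5.82716274e+01,  2.93061072e+01,  6.99706972e+00,
        7.16474999e-03, -1.50871174e-04]), 'ee_pos': array([0.16286013, 0.65454333, 0.22564441]), 'orientation': array([ 0.08544357, -0.70183933,  0.08661064,  0.70186861]), 'contact_force': array([-0.82529073, -0.83442368,  0.11852223]), 'wrist_torque': array([-0.02456999, -0.00798649, -0.01792033]), 'opening': 1.0012379108232743}
scene {'fx': 411.69883510701635, 'fy': 411.69883510701635, 'cx': 254.10047263028596, 'cy': 191.31842771748225, 'dist': [0.0181, 0.0, 0.0, 0.0, 0.0], 'R': [[-0.8313, 0.5558, -0.0041], [0.4618, 0.6866, -0.5616], [-0.3093, -0.4688, -0.8274]], 't': [0.4668, -0.199, 1.3944]}
top {'fx': 353.1063186486414, 'fy': 353.1063186486414, 'cx': 257.2897709678196, 'cy': 191.13061819713923, 'dist': [-0.0694, 0.0, 0.0, 0.0, 0.0], 'R': [[0.0015, -0.9999, 0.0123], [-0.9872, -0.0034, -0.1595], [0.1595, -0.0119, -0.9871]], 't': [-0.0003, 0.5612, 1.0656]}
wrist {'fx': 331.5206459551523, 'fy': 331.5206459551523, 'cx': 253.70530546546533, 'cy': 194.10665583333022, 'dist': [-0.0311, 0.0, 0.0, 0.0, 0.0], 'R': [[-0.2425, -0.9701, 0.0016], [-0.9296, 0.2329, 0.2857], [-0.2775, 0.0678, -0.9583]], 't': [0.675, -0.0368, 0.3904]}
```

View pics/a_scene.png

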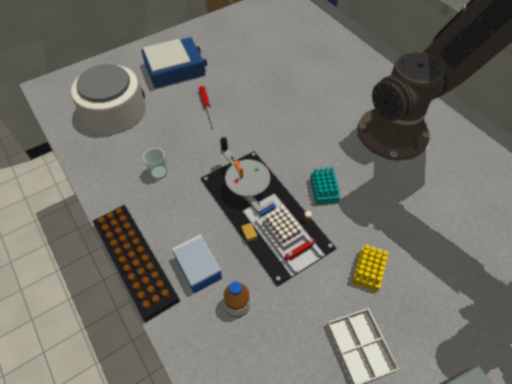

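View pics/a_top.png

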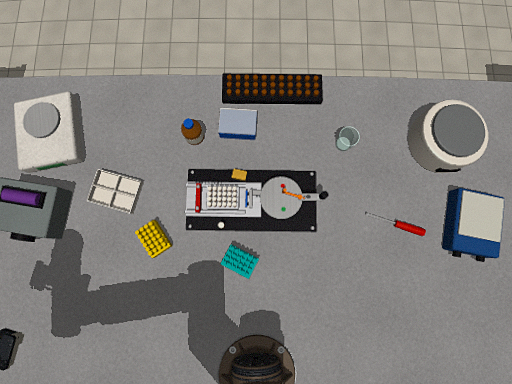

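View pics/a_wrist.png

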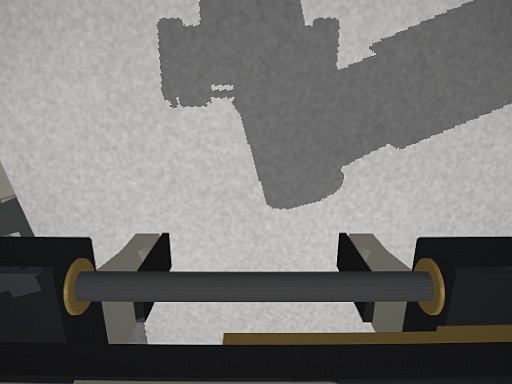

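The top view has the station at px (187–317, 169–231), with its stop to the left and the lever to the right. The black knob is near (323,195), the orange arm at about (293,192) and the silver rack at about (223,196). The turquoise (240,259) and yellow (153,239) look-alikes are not the rack. I'll enlarge the crop and measure.

```bash
cat > h.py <<'E'
import numpy as np, cv2
from workcell import monitor, eyes, env
def ray(c,uv):
    K=np.array([[c['fx'],0,c['cx']],[0,c['fy'],c['cy']],[0,0,1]])
    p=cv2.undistortPoints(np.array([[uv]],float),K,np.array(c['dist'],float))[0,0]
    R=np.array(c['R']);t=np.array(c['t'])
    return -R.T@t, R.T@np.array([p[0],p[1],1.])
def plane(c,uv,z):
    o,d=ray(c,uv); return o+d*(z-o[2])/d[2]
def proj(c,X):
    K=np.array([[c['fx'],0,c['cx']],[0,c['fy'],c['cy']],[0,0,1]])
    return cv2.projectPoints(np.array([X],float),cv2.Rodrigues(np.array(c['R']))[0],np.array(c['t'],float),K,np.array(c['dist'],float))[0][0,0]
def masks(im):
    h=cv2.cvtColor(im,cv2.COLOR_RGB2HSV); H,S,V=h[...,0],h[...,1],h[...,2]
    return H.astype(int),S.astype(int),V.astype(int)
def blobs(m,mn=3):
    n,l,st,c=cv2.connectedComponentsWithStats(m.astype(np.uint8))
    return [(c[i].round(1).tolist(),st[i].tolist()) for i in range(1,n) if st[i][4]>=mn]
E
python3 - <<'E'
import cv2
a=cv2.imread('pics/a_top.png')[155:245,175:340]; cv2.imwrite('pics/c_top.png',cv2.resize(a,None,fx=4.8,fy=4.8,interpolation=cv2.INTER_CUBIC))
a=cv2.imread('pics/a_scene.png')[130:285,195:345]; cv2.imwrite('pics/c_scene.png',cv2.resize(a,None,fx=3.8,fy=3.8,interpolation=cv2.INTER_CUBIC))
E
python3 - <<'E'
from h import *
for n,(x0,x1,y0,y1) in (("top",(180,345,160,240)),("scene",(195,345,130,285))):
    im=cv2.imread(f'pics/a_{n}.png')[:,:,::-1].copy(); H,S,V=masks(im)
    roi=np.zeros(H.shape,bool); roi[y0:y1,x0:x1]=1
    for nm,m in (("red",((H<5)|(H>174))&(S>150)&(V>80)),("orange",(H>6)&(H<17)&(S>150)&(V>120)),("green",(H>45)&(H<80)&(S>120)),("blue",(H>100)&(H<125)&(S>120)&(V>60)),("black",V<22),("yel",(H>18)&(H<28)&(S>150))):
        print(n,nm,blobs(m&roi,3)[:8])
E
```

```text
top red [([197.6, 197.3], [195, 183, 6, 30, 100]), ([282.4, 185.4], [281, 184, 4, 4, 13])]
top orange [([292.1, 193.8], [283, 188, 19, 11, 51]), ([303.3, 197.7], [303, 197, 2, 2, 3])]
top green [([283.0, 208.5], [282, 207, 3, 4, 12])]
top blue [([246.0, 198.3], [245, 190, 3, 17, 23])]
top black [([190.9, 173.7], [188, 169, 10, 12, 39]), ([200.0, 170.4], [199, 169, 3, 4, 5]), ([222.6, 170.4], [214, 170, 18, 4, 25]), ([247.9, 170.3], [246, 170, 5, 2, 7]), ([256.4, 171.2], [254, 170, 6, 4, 8]), ([260.7, 170.3], [260, 170, 2, 2, 3]), ([274.5, 171.0], [272, 171, 6, 1, 6]), ([300.7, 171.3], [289, 171, 23, 3, 31])]
top yel [([238.9, 174.4], [231, 169, 16, 12, 149])]
scene red [([236.0, 181.0], [235, 180, 3, 3, 5]), ([299.6, 249.2], [286, 239, 29, 20, 144])]
scene orange [([237.8, 165.8], [235, 160, 7, 13, 42])]
scene green [([256.2, 169.4], [255, 169, 3, 2, 5])]
scene blue [([267.2, 209.7], [260, 205, 15, 11, 59]), ([210.5, 279.5], [197, 273, 24, 12, 118]), ([235.5, 283.2], [231, 282, 10, 3, 24])]
scene black [([223.9, 145.4], [222, 143, 4, 6, 17]), ([222.0, 170.2], [221, 170, 3, 2, 4]), ([223.3, 188.7], [222, 186, 3, 6, 9]), ([230.6, 198.2], [228, 194, 6, 8, 16]), ([237.0, 199.7], [236, 199, 3, 2, 3]), ([244.3, 204.6], [242, 203, 5, 4, 9]), ([235.4, 204.8], [234, 204, 3, 3, 5])]
scene yel [([248.7, 231.7], [242, 223, 15, 18, 186])]
```

View pics/c_top.png

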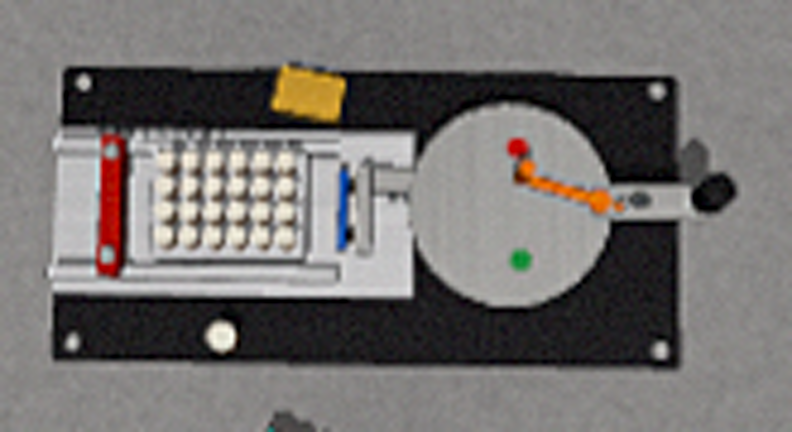

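View pics/c_scene.png

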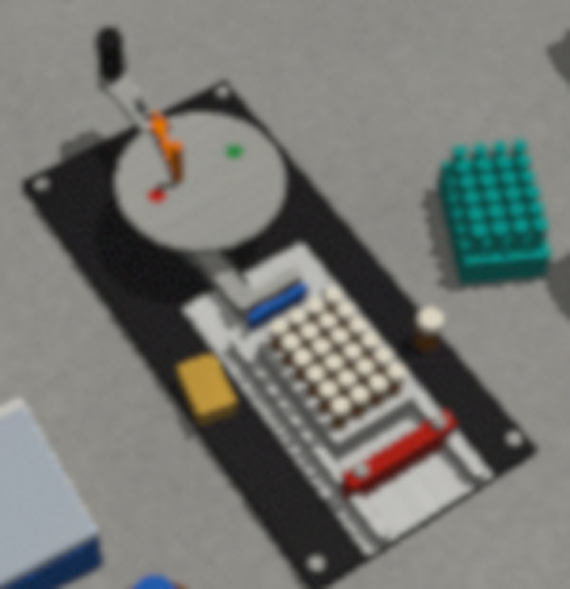

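The crop shows the disc centred at about px (281.5,197.5), the peg on the red side at (284,189) and the knob at (323,195). Next step is converting these to world points.

Run:
```python
from h import *
from scipy.spatial.transform import Rotation as Rot
from scipy.optimize import least_squares
T=eyes.calibration('top');S=eyes.calibration('scene')
f=lambda x,y:((x+.5)/4.8-.5+175,(y+.5)/4.8-.5+155)
g=lambda x,y:((x+.5)/3.8-.5+195,(y+.5)/3.8-.5+130)
P=lambda *a:(plane(*a)*1000).round(1)
sc=[P(T,f(*p),.012) for p in((83,82),(657,91),(660,350),(72,342))]; print('screws top',sc,'centre',np.mean(sc,0))
sc2=[P(S,g(*p),.012) for p in((316,563),(41,184),(223,91),(514,438))]; print('screws scene',sc2,np.mean(sc2,0))
for s in (sc,sc2):
    d=(s[0]-s[1])+(s[3]-s[2]); print('yaw deg',np.degrees(np.arctan2(-d[0],d[1])))
print('disc top',P(T,f(511,204),.076),'scene',P(S,g(201,181),.076))
print('dots red',P(T,(282.4,185.4),.076),P(S,(236,181),.076),'green',P(T,(283,208.5),.076),P(S,(256.2,169.4),.076))
print('knob top-ish z.125',P(T,f(718,190),.125),'scene top',P(S,g(110,36),.125),'bottom',P(S,g(111,76),.08))
print('peg top z.122',P(T,f(527,163),.122),'scene',P(S,g(174,145),.122), 'selpivot',P(T,f(600,200),.082))
print('stop face ztop .052',P(T,f(125,205),.052),'rack +y top .052',P(T,f(137,205),.052),'rack -y',P(T,f(307,205),.052),'pad front',P(T,f(339,210),.045))
st=monitor.sense(); q=st['orientation']; R=Rot.from_quat(q[[1,2,3,0]]); print('R tool cols',R.as_matrix().round(3).tolist(), st['time_s'])
```

```text
screws top [array([630.2, 214.7,  12. ]), array([ 625.5, -176.9,   12. ]), array([ 449.2, -174.9,   12. ]), array([453.5, 216.6,  12. ])] centre [539.6    19.875  12.   ]
screws scene [array([627.2, 211.4,  12. ]), array([ 623. , -179.2,   12. ]), array([ 445.7, -177.7,   12. ]), array([450.7, 213.4,  12. ])] [536.65   16.975  12.   ]
yaw deg -0.6584590905770443
yaw deg -0.6742955552730239
disc top [538.  -71.1  76. ] scene [537.8 -69.3  76. ]
dots red [574.3 -75.5  76. ] [572.8 -76.7  76. ] green [503.1 -76.7  76. ] [500.8 -79.   76. ]
knob top-ish z.125 [ 539.9 -193.7  125. ] scene top [ 538.9 -194.9  125. ] bottom [ 542.1 -193.8   80. ]
peg top z.122 [556.7 -77.4 122. ] scene [554.  -79.5 122. ] selpivot [ 539.9 -127.1   82. ]
stop face ztop .052 [540.  177.7  52. ] rack +y top .052 [540.  169.9  52. ] rack -y [540.4  59.5  52. ] pad front [538.2  38.9  45. ]
R tool cols [[-0.0, -0.242, -0.97], [-0.001, -0.97, 0.242], [-1.0, 0.001, -0.0]] 0.15
```

The two views agree to 2–3 mm:
- **Pivot:** (538, −70)
- **Knob:** (540, −194), so the lever is at about 0 rad
- **Peg:** (555.5, −78.5), which is 8 mm along the lever and 18 mm to the side, as the 52 and 57 mm links require
- **Gaps:** about 18 mm from rack to stop and about 20 mm from pad to rack

I'll work out the transit rows next.

```bash
cat >> h.py <<'E'
from scipy.spatial.transform import Rotation as Rot
def pose():
    s=monitor.sense(); q=s['orientation']; return s,Rot.from_quat(q[[1,2,3,0]]),s['ee_pos']
def rel(target_mm, yaw_y_deg=180.):
    "shift (tool mm) to a world target and tool turn to x down, y at yaw"
    s,R,p=pose()
    a=np.radians(yaw_y_deg); y=np.array([np.cos(a),np.sin(a),0]);x=np.array([0,0,-1.]);
    Rt=Rot.from_matrix(np.column_stack([x,y,np.cross(x,y)]))
    d=R.inv().apply(np.array(target_mm)-p*1000); w=(R.inv()*Rt).as_rotvec(degrees=True)
    print('t',round(s['time_s'],2),'tcp',(p*1000).round(1),'shift',d.round(1),'turn',w.round(2),'F',s['contact_force'].round(2),'open',round(s['opening'],3),'j',s['joint_positions'].round(2))
    return d,w
E
python3 - <<'E'
from h import *
s,R,p=pose(); d,w=rel([522,-78,200]); 
n=20; r0=np.hypot(*p[:2])*1e3; a0=np.arctan2(p[1],p[0]); r1=np.hypot(522,78);a1=np.arctan2(-78,522)
for i in range(n):
    f=lambda k:np.array([(r0+(r1-r0)*k/n)*np.cos(a0+(a1-a0)*k/n),(r0+(r1-r0)*k/n)*np.sin(a0+(a1-a0)*k/n),0])
    Ri=R*Rot.from_rotvec(w*i/n,degrees=True)
    print(i,Ri.inv().apply(f(i+1)-f(i)).round(0))
E
```

```text
t 0.15 tcp [162.9 654.7 225.8] shift [  26.7  624.2 -525.4] turn [ 7.602e+01 -5.000e-02 -6.000e-02] F [ 0.73 -0.04 -0.09] open 0.998 j [ 1.62  0.36  0.01 -0.   -1.22 -0.29]
0 [  0.   9. -49.]
1 [  0.   9. -49.]
2 [  0.  10. -48.]
3 [  0.  10. -47.]
4 [  0.  10. -47.]
5 [  0.  11. -46.]
6 [  0.  11. -45.]
7 [  0.  11. -45.]
8 [  0.  12. -44.]
9 [  0.  12. -44.]
10 [  0.  12. -43.]
11 [  0.  12. -42.]
12 [  0.  13. -42.]
13 [  0.  13. -41.]
14 [  0.  13. -40.]
15 [  0.  13. -40.]
16 [  0.  14. -39.]
17 [  0.  14. -39.]
18 [  0.  14. -38.]
19 [  0.  14. -37.]
```

Emit:
send_rows(
  series="3.8 0 0 0 9 -48 1;3.8 0 0 0 9 -48 1;3.8 0 0 0 10 -48 1;3.8 0 0 0 10 -47 1;3.8 0 0 0 10 -47 1;3.8 0 0 0 11 -46 1;3.8 0 0 0 11 -45 1;3.8 0 0 0 11 -45 1",
)

```text
time_s: 0.95
ee_pos: [0.4586, 0.4098, 0.222]
orientation: [-0.268, 0.654, -0.273, -0.653]
contact_force: [-0.2, 0.2, -0.4]
opening: 1.006
```

Emit:
send_rows(
  series="3.8 0 0 0 12 -44 1;3.8 0 0 0 12 -44 1;3.8 0 0 0 12 -43 1;3.8 0 0 0 12 -42 1;3.8 0 0 0 13 -42 1;3.8 0 0 0 13 -41 1;3.8 0 0 0 13 -40 1;3.8 0 0 0 13 -40 1",
)

```text
time_s: 1.75
ee_pos: [0.5506, 0.0611, 0.2217]
orientation: [-0.436, 0.555, -0.442, -0.554]
contact_force: [-0.3, -0.4, 1.0]
opening: 0.998
```

```bash
python3 -c "
from h import *
rel([522,-78,200])"
```

```text
t 1.75 tcp [550.6  61.1 221.7] shift [  23.    59.6 -128.7] turn [13.25 -0.45 -0.32] F [-0.32 -0.42  1.01] open 0.998 j [ 0.47  0.17 -0.26  0.01 -1.15 -0.24]
```

Emit:
send_rows(
  series="4 -0.1 -0.1 0 15 -40 1;4 -0.1 -0.1 0 15 -38 1;4 -0.1 -0.1 0 15 -30 1;1 0 0 0 8 -12 1;0 0 0 0 0 0 1",
)

```text
time_s: 2.25
ee_pos: [0.5127, -0.0739, 0.2217]
orientation: [0.502, -0.497, 0.504, 0.497]
contact_force: [-0.0, 1.5, -0.7]
opening: 1.0
```

```bash
python3 -c "
from h import *
rel([522,-78,150])
c=eyes.calibration('wrist');im=eyes.snapshot('wrist');cv2.imwrite('pics/w1.png',im[:,:,::-1])
for n,X in (('peg',(.5555,-.0785,.122)),('knob',(.540,-.1945,.125)),('piv',(.538,-.070,.076))): print(n,proj(c,X).round(0))"
```

```text
t 2.25 tcp [512.7 -73.9 221.7] shift [71.7 -9.5 -3.8] turn [-0.72 -0.17 -0.11] F [-0.03  1.49 -0.67] open 1.0 j [ 0.24  0.1  -0.34  0.   -1.13 -0.25]
peg [200. 189.]
knob [212.  32.]
piv [227. 185.]
```

View pics/w1.png

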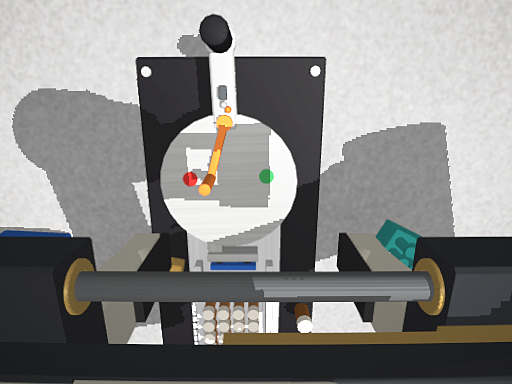

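The wrist view shows the peg tip at (204,189), predicted (200,189), and the knob top at (213,31), predicted (212,32). I'll check the peg with this ray and descend.

```bash
python3 -c "
from h import *
c=eyes.calibration('wrist')
for uv,z in (((204,189),.122),((213,31),.125),((229,177),.076)): print((plane(c,uv,z)*1000).round(1))
d,w=rel([518,-77,91])"
```

```text
[553.1 -78.  122. ]
[ 540.2 -194.3  125. ]
[536.1 -76.7  76. ]
t 2.3 tcp [513.2 -73.2 221.7] shift [130.7  -5.   -3.4] turn [-0.65 -0.17 -0.09] F [-0.53 -0.32  0.07] open 1.0 j [ 0.24  0.1  -0.34  0.   -1.13 -0.25]
```

Emit:
send_rows(
  series="-0.6 -0.2 0 30 -8 -4 1;0 0 0 40 0 0 1;0 0 0 30 0 0 1;0 0 0 15 0 0 1;0 0 0 6 0 0 1;0 0 0 0 0 0 1",
)

```text
time_s: 2.9
ee_pos: [0.5262, -0.0714, 0.098]
orientation: [-0.498, 0.503, -0.496, -0.502]
contact_force: [0.4, -0.2, -0.0]
opening: 0.996
```

```bash
python3 -c "
from h import *
rel([488,-76,91])"
```

```text
t 2.9 tcp [526.2 -71.4  98. ] shift [ 6.9 38.3 -4.2] turn [0.64 0.07 0.21] F [ 0.36 -0.24 -0.02] open 0.996 j [ 0.23  0.24 -0.48 -0.   -0.85 -0.22]
```

Emit:
send_rows(
  series="0.5 0 0 6 3 -4 1;0 0 0 0 4 -1 1;0 0 0 0 4 0 1;0 0 0 0 4 0 1;0 0 0 0 4 0 1;0 0 0 0 4 0 1",
)

```text
time_s: 3.5
ee_pos: [0.5062, -0.0751, 0.0954]
orientation: [-0.503, 0.504, -0.495, -0.498]
contact_force: [2.8, 1.1, -2.5]
opening: 0.997
```

Emit:
send_rows(
  series="0 0 0 0 4 0 1;0 0 0 0 4 0 1",
)

```text
time_s: 3.7
ee_pos: [0.4983, -0.0749, 0.096]
orientation: [-0.503, 0.504, -0.494, -0.498]
contact_force: [0.5, 0.7, -0.2]
opening: 0.996
```

Emit:
send_rows(
  series="0 0 0 0 3 0 1;0 0 0 0 3 0 1",
)

```text
time_s: 3.9
ee_pos: [0.4903, -0.0753, 0.0958]
orientation: [-0.503, 0.504, -0.495, -0.498]
contact_force: [0.2, -0.1, 0.3]
opening: 1.001
```

```bash
python3 -c "
from h import *
rel([484,-76,91])
c=eyes.calibration('wrist');im=eyes.snapshot('wrist');cv2.imwrite('pics/w2.png',im[:,:,::-1])"
```

```text
t 3.9 tcp [490.3 -75.3  95.8] shift [ 4.7  6.4 -0.6] turn [0.25 0.16 0.77] F [ 0.15 -0.09  0.33] open 1.001 j [ 0.24  0.19 -0.56  0.   -0.81 -0.24]
```

View pics/w2.png

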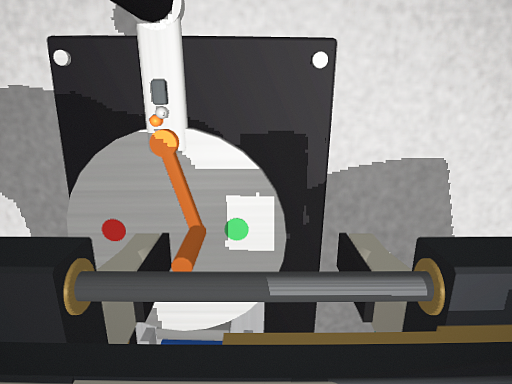

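The peg has snapped to the green side, with its base at (198,232) and the force back to about 0. I'll lift, check its angle and move over to the knob.

Emit:
send_rows(
  series="0 0 0 -35 0 0 1;0 0 0 -40 0 0 1;0 0 0 -35 0 0 1;0 0 0.5 -10 -15 -10 1;0 0 0 0 0 0 1",
)

```text
time_s: 4.45
ee_pos: [0.5, -0.087, 0.2189]
orientation: [0.498, -0.5, 0.5, 0.502]
contact_force: [0.3, -0.7, -0.2]
opening: 0.997
```

```bash
python3 -c "
from h import *
rel([540,-194,150])
c=eyes.calibration('wrist');im=eyes.snapshot('wrist');cv2.imwrite('pics/w3.png',im[:,:,::-1])
rel([540,-194,150])"
```

```text
t 4.45 tcp [500.  -87.  218.9] shift [  68.7  -39.7 -107.2] turn [ 0.22  0.05 -0.17] F [ 0.28 -0.73 -0.22] open 0.997 j [ 0.21  0.09 -0.36 -0.   -1.13 -0.21]
t 4.5 tcp [499.  -86.7 218.3] shift [  68.   -40.9 -107.5] turn [ 0.2   0.07 -0.22] F [ 0.02 -0.73  1.13] open 1.0 j [ 0.21  0.09 -0.36 -0.   -1.12 -0.21]
```

View pics/w3.png

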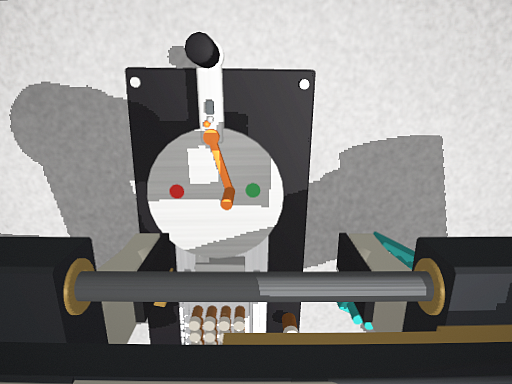

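```bash
python3 -c "
from h import *
c=eyes.calibration('wrist')
peg=plane(c,(226.5,205),.122)*1000;k=plane(c,(200,46),.125)*1000;sp=plane(c,(211,135),.083)*1000
print(peg.round(1),k.round(1),sp.round(1))
l=np.arctan2(k[0]-538,-(k[1]+70)); print('lever',l)
ax=np.array([np.sin(l),-np.cos(l)]);piv=np.array([538,-70])+57*ax
v=peg[:2]-piv; print('sel',np.arctan2(-( -ax[0]*v[1]+ax[1]*v[0])*1, -v@ax), v)
"
```

```text
[520.5 -78.2 122. ] [ 536.5 -196.7  125. ] [ 536.  -129.7   83. ]
lever -0.012011109476347337
sel -0.3433988148296754 [-16.80453996  48.83959947]
```

The selector magnitude is about 0.34 on the green side, so it is fully over. Next is the knob.

Emit:
send_rows(
  series="0 0 0 15 -15 -40 1;0 0 0 15 -15 -40 1;0 0 0 10 -7 -22 1;0 0 0 0 -1 -4 1;0 0 0 0 0 0 1",
)

```text
time_s: 5.0
ee_pos: [0.5345, -0.1939, 0.1726]
orientation: [0.497, -0.498, 0.501, 0.505]
contact_force: [-1.2, 0.3, -0.2]
opening: 0.998
```

```bash
python3 -c "
from h import *
rel([539,-195,88])"
```

```text
t 5.0 tcp [ 534.5 -193.9  172.6] shift [84.5 -5.4 -1.4] turn [ 0.28  0.18 -0.58] F [-1.2   0.3  -0.16] open 0.998 j [-0.01  0.23 -0.29 -0.   -1.05  0.01]
```

Emit:
send_rows(
  series="0 0 -0.5 30 -4 -1 1;0 0 0 30 0 0 1;0 0 0 15 0 0 1;0 0 0 6 0 0 1;0 0 0 0 0 0 1",
)

```text
time_s: 5.5
ee_pos: [0.5364, -0.1907, 0.0904]
orientation: [0.499, -0.501, 0.498, 0.503]
contact_force: [0.0, 0.3, 1.2]
opening: 1.004
```

```bash
python3 -c "
from h import *
rel([539,-195,88])"
```

```text
t 5.5 tcp [ 536.4 -190.7   90.4] shift [ 2.4 -2.6 -4.4] turn [ 0.38  0.21 -0.02] F [0.01 0.32 1.16] open 1.004 j [-0.    0.31 -0.4  -0.   -0.86  0.01]
```

Emit:
send_rows(
  series="0 0 0 0 -2 -4 -1;0 0 0 0 0 0 -1;0 0 0 0 0 0 -1;0 0 0 0 0 0 -1;0 0 0 0 0 0 -1;0 0 0 0 0 0 -1",
  newtons=20,
)

```text
time_s: 6.1
ee_pos: [0.5408, -0.1943, 0.0948]
orientation: [-0.5, 0.503, -0.496, -0.501]
contact_force: [-0.0, -0.4, -0.4]
opening: 0.514
```

```bash
python3 -c "
from h import *
rel([539,-195,88])"
```

```text
t 6.1 tcp [ 540.8 -194.3   94.8] shift [ 6.7  1.9 -0.7] turn [0.46 0.17 0.35] F [-0.05 -0.39 -0.42] open 0.514 j [-0.01  0.31 -0.38 -0.   -0.87  0.02]
```

Emit:
send_rows(
  series="0 0 0 6 0 0 -1;0 0 0 0 0 0 -1;0 0 0 0 0 0 -1;0 0 0 0 0 0 -1;0 0 0 0 0 0 -1;0 0 0 0 0 0 -1",
)

```text
time_s: 6.7
ee_pos: [0.5406, -0.1944, 0.0883]
orientation: [-0.5, 0.503, -0.496, -0.501]
contact_force: [0.8, 0.1, 1.2]
opening: 0.245
```

```bash
python3 -c "
from h import *
d,w=rel([539,-195,88])
l=-.58
"
```

```text
t 6.7 tcp [ 540.6 -194.4   88.3] shift [ 0.3  1.6 -0.6] turn [0.45 0.17 0.31] F [0.84 0.13 1.21] open 0.245 j [-0.01  0.32 -0.39 -0.   -0.85  0.02]
```

Gripped: opening 0.245 is 21.6 mm, and the lever is at +0.02 rad. First I'll swing it back clockwise.

```bash
cat >> h.py <<'E'
PX,PY,RR=538.5,-69.8,124.7
def lev(p=None):
    s,R,p=pose() if p is None else (None,None,p)
    return np.arctan2(p[0]*1e3-PX,-(p[1]*1e3-PY)), np.hypot(p[0]*1e3-PX,p[1]*1e3-PY)
def arc(th,th1,n):
    "tool ty tz per row (tool y=-x, z=+y)"
    out=[]
    for i in range(n):
        a=th+(th1-th)*i/n;b=th+(th1-th)*(i+1)/n
        k=lambda t:np.array([PX+RR*np.sin(t),PY-RR*np.cos(t)])
        d=k(b)-k(a)
        if i==0:
            pp=pose()[2][:2]*1e3; d=k(b)-pp
        out.append((round(-d[0],1),round(d[1],1)))
    return out
E
python3 -c "
from h import *
print(lev()); print(arc(lev()[0],-.55,10))"
```

```text
(np.float64(0.016528634796963426), np.float64(124.63171129844237))
[(np.float64(7.1), np.float64(0.0)), (np.float64(7.0), np.float64(0.5)), (np.float64(7.0), np.float64(0.9)), (np.float64(6.9), np.float64(1.3)), (np.float64(6.9), np.float64(1.7)), (np.float64(6.8), np.float64(2.1)), (np.float64(6.6), np.float64(2.4)), (np.float64(6.5), np.float64(2.8)), (np.float64(6.3), np.float64(3.2)), (np.float64(6.1), np.float64(3.5))]
```

Emit:
send_rows(
  series="0 0 0 0 7 0 -1;0 0 0 0 7 0.5 -1;0 0 0 0 7 0.9 -1;0 0 0 0 7 1.3 -1;0 0 0 0 7 1.7 -1",
)

```text
time_s: 7.2
ee_pos: [0.5037, -0.1901, 0.0883]
orientation: [-0.5, 0.503, -0.496, -0.501]
contact_force: [1.4, 2.3, 1.6]
opening: 0.248
```

```bash
python3 -c "
from h import *
rel([539,-195,88]);print(lev()); print(arc(lev()[0],-.55,5))"
```

```text
t 7.2 tcp [ 503.7 -190.1   88.3] shift [  0.5 -35.3  -5.2] turn [0.46 0.16 0.39] F [1.38 2.25 1.59] open 0.248 j [ 0.    0.27 -0.47 -0.   -0.82  0.01]
(np.float64(-0.2817585907709793), np.float64(125.23618448768752))
[(np.float64(6.2), np.float64(2.5)), (np.float64(6.3), np.float64(2.4)), (np.float64(6.1), np.float64(2.7)), (np.float64(6.0), np.float64(3.0)), (np.float64(5.8), np.float64(3.3))]
```

Emit:
send_rows(
  series="0 0 0 0 6.2 2.4 -1;0 0 0 0 6.3 2.4 -1;0 0 0 0 6.1 2.7 -1;0 0 0 0 6 3 -1;0 0 0 0 6 3.3 -1;0 0 0 0 0 0 -1",
)

```text
time_s: 7.8
ee_pos: [0.4691, -0.1746, 0.0883]
orientation: [-0.501, 0.503, -0.495, -0.501]
contact_force: [0.5, 1.2, 0.5]
opening: 0.251
```

```bash
python3 -c "
from h import *
rel([539,-195,88]);l=lev()[0];print(lev()); print(np.array(arc(l,-.3,6)).tolist(),np.array(arc(l,.54,20)).tolist())"
```

```text
t 7.8 tcp [ 469.1 -174.6   88.3] shift [  0.7 -69.8 -20.9] turn [0.45 0.2  0.42] F [0.52 1.21 0.52] open 0.251 j [ 0.03  0.21 -0.55 -0.   -0.8  -0.02]
(np.float64(-0.5851437036911592), np.float64(125.73635997861163))
[[-5.6, -2.3], [-5.2, -2.9], [-5.3, -2.7], [-5.4, -2.4], [-5.5, -2.1], [-5.6, -1.9]] [[-6.5, -2.8], [-6.2, -3.4], [-6.3, -3.0], [-6.5, -2.7], [-6.6, -2.3], [-6.7, -1.9], [-6.8, -1.5], [-6.9, -1.1], [-7.0, -0.7], [-7.0, -0.4], [-7.0, 0.0], [-7.0, 0.4], [-7.0, 0.8], [-6.9, 1.2], [-6.8, 1.6], [-6.7, 2.0], [-6.6, 2.4], [-6.5, 2.7], [-6.3, 3.1], [-6.1, 3.4]]
```

Emit:
send_rows(
  series="0 0 0 0 -6.3 -3 -1;0 0 0 0 -6.3 -3.3 -1;0 0 0 0 -6.4 -3 -1;0 0 0 0 -6.5 -2.7 -1;0 0 0 0 -6.6 -2.3 -1;0 0 0 0 -6.7 -1.9 -1;0 0 0 0 -6.8 -1.5 -1",
)

```text
time_s: 8.5
ee_pos: [0.5171, -0.1931, 0.0882]
orientation: [0.5, -0.501, 0.496, 0.502]
contact_force: [-3.0, 6.4, 6.6]
opening: 0.244
```

```bash
python3 -c "
from h import *
rel([539,-195,88]);l=lev()[0];print(lev()); print(np.array(arc(l,.54,12)).tolist())"
```

```text
t 8.5 tcp [ 517.1 -193.1   88.2] shift [  0.2 -21.9  -2. ] turn [0.43 0.26 0.18] F [-3.01  6.35  6.58] open 0.244 j [-0.01  0.29 -0.44 -0.01 -0.84  0.02]
(np.float64(-0.1720764776136553), np.float64(125.17734749596832))
[[-7.4, -0.6], [-7.4, -0.6], [-7.4, -0.2], [-7.4, 0.3], [-7.4, 0.7], [-7.3, 1.1], [-7.2, 1.6], [-7.1, 2.0], [-7.0, 2.4], [-6.8, 2.8], [-6.7, 3.2], [-6.5, 3.6]]
```

Tangential drive is about 4 N in free running, with a slightly outward radial load. I'll ease that as I go on.

Emit:
send_rows(
  series="0 0 0 0 -7 0.5 -1;0 0 0 0 -7 0 -1;0 0 0 0 -7 0 -1;0 0 0 0 -7 0.5 -1;0 0 0 0 -7 1 -1;0 0 0 0 -7 1.3 -1",
)

```text
time_s: 9.1
ee_pos: [0.5629, -0.1919, 0.0882]
orientation: [0.5, -0.5, 0.498, 0.502]
contact_force: [-5.3, 6.7, 7.6]
opening: 0.244
```

```bash
cat >> h.py <<'E'
def rep(to=None,n=8):
    s,R,p=pose(); l,r=lev(); F=s['contact_force']
    print('t',round(s['time_s'],2),'th %.3f r %.1f'%(l,r),'Ft %.2f Fr %.2f Fz %.1f'%(-(F[0]*np.cos(l)+F[1]*np.sin(l)),F[0]*np.sin(l)-F[1]*np.cos(l),F[2]),'tcp',(p*1e3).round(1))
    if to is not None: print([(float(a),float(b)) for a,b in arc(l,to,n)])
E
python3 -c "
from h import *
rep(.54,6)"
```

```text
t 9.1 th 0.197 r 124.5 Ft 3.93 Fr -7.62 Fz 7.6 tcp [ 562.9 -191.9   88.2]
[(-7.0, 1.4), (-6.8, 2.0), (-6.7, 2.4), (-6.6, 2.8), (-6.4, 3.1), (-6.2, 3.5)]
```

Emit:
send_rows(
  series="0 0 0 0 -7 2.2 -1;0 0 0 0 -6.8 2.6 -1;0 0 0 0 -6.7 2.6 -1;0 0 0 0 -6.6 3 -1;0 0 0 0 -6.4 3.3 -1;0 0 0 0 -4 2.4 -1",
)

```text
time_s: 9.7
ee_pos: [0.602, -0.1762, 0.0881]
orientation: [0.499, -0.498, 0.499, 0.504]
contact_force: [-7.2, 3.2, 9.6]
opening: 0.247
```

```bash
python3 -c "
from h import *
rep(-.57,22)
im=eyes.snapshot('top');cv2.imwrite('pics/t2.png',cv2.resize(im[155:245,175:340,::-1],None,fx=4.8,fy=4.8,interpolation=cv2.INTER_CUBIC))"
```

```text
t 9.7 th 0.538 r 123.9 Ft 4.58 Fr -6.43 Fz 9.6 tcp [ 602.  -176.2   88.1]
[(5.1, -3.7), (5.6, -2.8), (5.8, -2.5), (5.9, -2.2), (6.0, -1.9), (6.1, -1.6), (6.1, -1.3), (6.2, -1.0), (6.2, -0.7), (6.3, -0.4), (6.3, -0.1), (6.3, 0.3), (6.3, 0.6), (6.2, 0.9), (6.2, 1.2), (6.1, 1.5), (6.0, 1.8), (5.9, 2.1), (5.8, 2.4), (5.7, 2.7), (5.5, 3.0), (5.4, 3.3)]
```

View pics/t2.png

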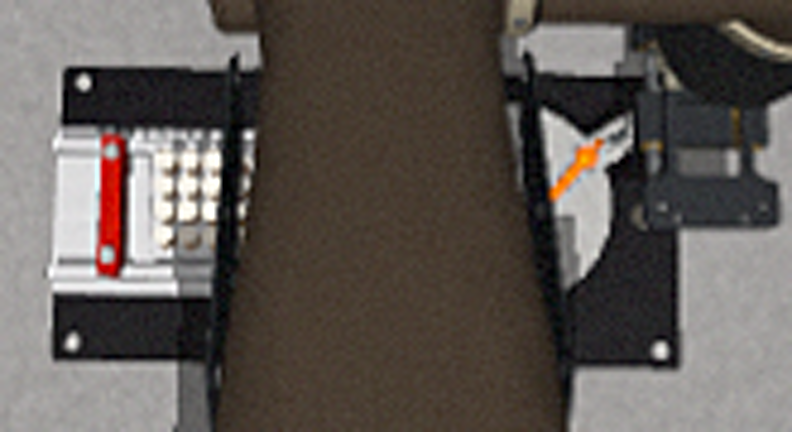

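The rack hasn't moved yet, as expected (cap rows still at crop x of about 163). Swing back.

Emit:
send_rows(
  series="0 0 0 -0.3 6.5 -4.5 -1;0 0 0 0 7.5 -3.7 -1;0 0 0 0 7.7 -3.1 -1;0 0 0 0 8 -2.6 -1;0 0 0 0 8.2 -2 -1;0 0 0 0 8.4 -1.4 -1;0 0 0 0 8.5 -0.9 -1;0 0 0 0 8.5 -0.3 -1",
)

```text
time_s: 10.55
ee_pos: [0.5451, -0.1942, 0.0883]
orientation: [0.501, -0.5, 0.496, 0.502]
contact_force: [0.7, -0.3, 2.8]
opening: 0.248
```

```bash
python3 -c "
from h import *
rep(-.57,8)"
```

```text
t 10.55 th 0.053 r 124.5 Ft -0.72 Fr 0.39 Fz 2.8 tcp [ 545.1 -194.2   88.3]
[(9.7, -0.3), (9.7, 0.6), (9.6, 1.4), (9.5, 2.1), (9.3, 2.8), (9.0, 3.6), (8.7, 4.3), (8.4, 4.9)]
```

Emit:
send_rows(
  series="0 0 0 0 8.5 0 -1;0 0 0 0 8.5 0.7 -1;0 0 0 0 8.5 1.3 -1;0 0 0 0 8.3 1.9 -1;0 0 0 0 8.2 2.5 -1;0 0 0 0 8 3.2 -1;0 0 0 0 7.7 3.8 -1;0 0 0 0 7.4 4.3 -1",
)

```text
time_s: 11.35
ee_pos: [0.4729, -0.177, 0.0882]
orientation: [0.5, -0.5, 0.497, 0.502]
contact_force: [0.0, -0.8, 1.8]
opening: 0.249
```

```bash
python3 -c "
from h import *
rep(-.58,2)"
```

```text
t 11.35 th -0.549 r 125.6 Ft -0.42 Fr 0.65 Fz 1.8 tcp [ 472.9 -177.    88.2]
[(1.2, 1.8), (1.6, 1.0)]
```

Emit:
send_rows(
  series="0 0 0 0 2 1 -1;0 0 0 0 -6.3 -3.3 -1;0 0 0 0 -6.4 -2.9 -1;0 0 0 0 -6.5 -2.5 -1;0 0 0 0 -6.6 -2.1 -1;0 0 0 0 -6.7 -1.7 -1",
)

```text
time_s: 11.95
ee_pos: [0.5031, -0.1898, 0.0881]
orientation: [0.499, -0.5, 0.498, 0.503]
contact_force: [-4.8, -1.0, 8.7]
opening: 0.246
```

```bash
python3 -c "
from h import *
rep(.54,16)"
```

```text
t 11.95 th -0.287 r 125.1 Ft 4.32 Fr 2.35 Fz 8.7 tcp [ 503.1 -189.8   88.1]
[(-6.4, -1.2), (-6.3, -1.3), (-6.4, -1.0), (-6.4, -0.7), (-6.4, -0.4), (-6.4, -0.0), (-6.4, 0.3), (-6.4, 0.6), (-6.4, 1.0), (-6.3, 1.3), (-6.2, 1.6), (-6.1, 2.0), (-6.0, 2.3), (-5.9, 2.6), (-5.8, 2.9), (-5.6, 3.2)]
```

Emit:
send_rows(
  series="0 0 0 0 -6.4 -1.2 -1;0 0 0 0 -6.3 -1.2 -1;0 0 0 0 -6.4 -0.9 -1;0 0 0 0 -6.4 -0.6 -1",
)

```text
time_s: 12.35
ee_pos: [0.5303, -0.1944, 0.0882]
orientation: [0.499, -0.498, 0.499, 0.504]
contact_force: [-3.8, 0.6, 7.2]
opening: 0.243
```

```bash
python3 -c "
from h import *
rep(.54,16)
im=eyes.snapshot('scene');cv2.imwrite('pics/s2.png',cv2.resize(im[130:285,195:345,::-1],None,fx=3.8,fy=3.8,interpolation=cv2.INTER_CUBIC))"
```

```text
t 12.35 th -0.066 r 124.8 Ft 3.83 Fr -0.38 Fz 7.2 tcp [ 530.3 -194.4   88.2]
[(-4.7, -0.1), (-4.7, -0.0), (-4.7, 0.1), (-4.7, 0.3), (-4.7, 0.5), (-4.7, 0.7), (-4.6, 0.8), (-4.6, 1.0), (-4.6, 1.2), (-4.5, 1.4), (-4.5, 1.5), (-4.4, 1.7), (-4.3, 1.9), (-4.3, 2.0), (-4.2, 2.2), (-4.1, 2.3)]
```

View pics/s2.png

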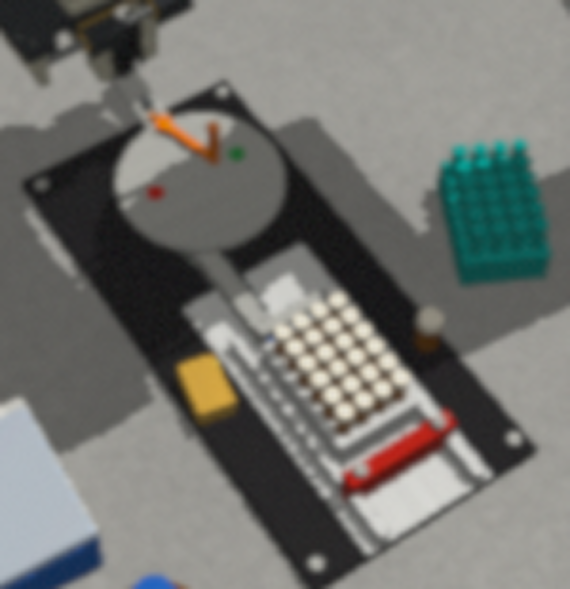

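The rack has begun moving: the front cap went from (341,415) to (346,422) in the crop, which is about 5 mm. Continue.

Emit:
send_rows(
  series="0 0 0 0 -6 0 -1;0 0 0 0 -6 0.2 -1;0 0 0 0 -6 0.5 -1;0 0 0 0 -6 0.8 -1",
)

```text
time_s: 12.8
ee_pos: [0.5571, -0.1928, 0.0882]
orientation: [0.499, -0.497, 0.5, 0.504]
contact_force: [-4.5, 1.7, 5.7]
opening: 0.249
```

```bash
python3 -c "
from h import *
rep(.54,10)"
```

```text
t 12.8 th 0.150 r 124.4 Ft 4.16 Fr -2.33 Fz 5.7 tcp [ 557.1 -192.8   88.2]
[(-4.8, 0.5), (-4.8, 1.0), (-4.7, 1.2), (-4.7, 1.4), (-4.6, 1.6), (-4.5, 1.7), (-4.5, 1.9), (-4.4, 2.1), (-4.3, 2.3), (-4.2, 2.4)]
```

Emit:
send_rows(
  series="0 0 0 0 -6 1.4 -1;0 0 0 0 -6 1.7 -1;0 0 0 0 -6 2 -1",
)

```text
time_s: 13.1
ee_pos: [0.5767, -0.1879, 0.0881]
orientation: [0.499, -0.496, 0.5, 0.504]
contact_force: [-5.4, 0.5, 5.9]
opening: 0.247
```

```bash
python3 -c "
from h import *
rep(.54,7)"
```

```text
t 13.1 th 0.313 r 124.1 Ft 4.98 Fr -2.19 Fz 5.9 tcp [ 576.7 -187.9   88.1]
[(-4.0, 0.7), (-3.8, 1.4), (-3.7, 1.6), (-3.7, 1.7), (-3.6, 1.8), (-3.6, 1.9), (-3.5, 2.0)]
```

```bash
python3 -c "
from h import *
im=eyes.snapshot('scene');cv2.imwrite('pics/s3.png',cv2.resize(im[180:285,235:345,::-1],None,fx=5,fy=5,interpolation=cv2.INTER_CUBIC))
rep()"
```

```text
t 13.15 th 0.321 r 124.1 Ft 2.77 Fr -2.51 Fz 6.0 tcp [ 577.7 -187.5   88.1]
```

View pics/s3.png

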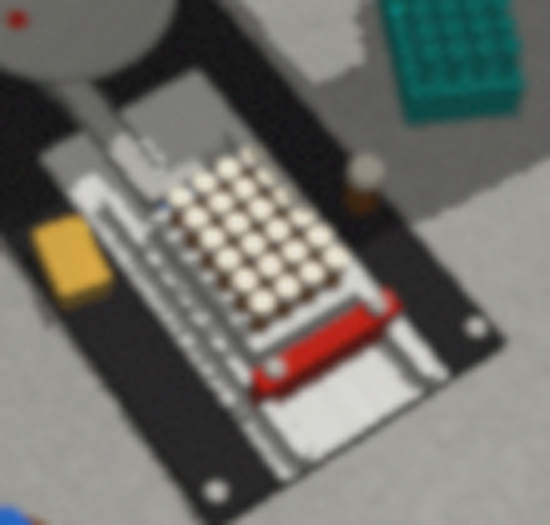

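A few mm of dark gap remain in front of the stop, at crop (310,330), so it isn't home yet. Continue in short steps.

Emit:
send_rows(
  series="0 0 0 0 -4.5 1.6 -1;0 0 0 0 -4.5 1.8 -1;0 0 0 0 -4.5 2 -1",
)

```text
time_s: 13.45
ee_pos: [0.5919, -0.1816, 0.0881]
orientation: [0.499, -0.495, 0.501, 0.505]
contact_force: [-6.0, 0.9, 7.8]
opening: 0.245
```

```bash
python3 -c "
from h import *
rep(.56,5)"
```

```text
t 13.45 th 0.445 r 123.9 Ft 4.98 Fr -3.41 Fz 7.8 tcp [ 591.9 -181.6   88.1]
[(-2.9, 0.5), (-2.5, 1.3), (-2.5, 1.4), (-2.5, 1.4), (-2.4, 1.5)]
```

Emit:
send_rows(
  series="0 0 0 0 -4 2 -1;0 0 0 0 -4 2.2 -1",
)

```text
time_s: 13.65
ee_pos: [0.6003, -0.177, 0.0881]
orientation: [0.499, -0.494, 0.501, 0.506]
contact_force: [-6.2, -0.0, 7.1]
opening: 0.249
```

```bash
python3 -c "
from h import *
rep(.56,3)
im=eyes.snapshot('scene');cv2.imwrite('pics/s4.png',cv2.resize(im[180:285,235:345,::-1],None,fx=5,fy=5,interpolation=cv2.INTER_CUBIC))
rep()"
```

```text
t 13.65 th 0.523 r 123.7 Ft 5.36 Fr -3.08 Fz 7.1 tcp [ 600.3 -177.    88.1]
[(-1.8, -0.1), (-1.3, 0.8), (-1.3, 0.8)]
t 13.7 th 0.529 r 123.8 Ft 3.22 Fr -4.83 Fz 7.2 tcp [ 601.  -176.7   88.1]
```

View pics/s4.png

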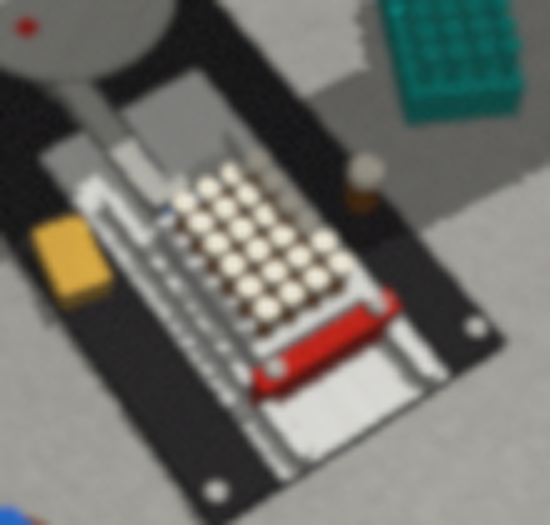

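```bash
python3 -c "
from h import *
S=eyes.calibration('scene')
a=plane(S,(341.5/3.8-.5+195,415.5/3.8-.5+130),.08);print(a)
for x,y in((262,302),(266,309)):
  b=plane(S,((x+.5)/5-.5+235,(y+.5)/5-.5+180),.08);print(b,b-a)
for x,y in((262,376),(395,300)): print(plane(S,((x+.5)/5-.5+235,(y+.5)/5-.5+180),.052))
"
```

```text
[0.56870862 0.15427409 0.08      ]
[0.56499594 0.16085497 0.08      ] [-0.00371268  0.00658088  0.        ]
[0.56568775 0.16531525 0.08      ] [-0.00302087  0.01104117  0.        ]
[0.58080022 0.18524342 0.052     ]
[0.49475829 0.18902918 0.052     ]
```

The rack has moved about 11 mm, and the last stretch moved it 4.5 mm for 4.2 mm of drive, so it is still running. Another back swing.

Emit:
send_rows(
  series="0 0 0 -0.3 6.5 -4.5 -1;0 0 0 0 7.5 -3.7 -1;0 0 0 0 7.7 -3.1 -1;0 0 0 0 8 -2.6 -1;0 0 0 0 8.2 -2 -1;0 0 0 0 8.4 -1.4 -1;0 0 0 0 8.5 -0.9 -1;0 0 0 0 8.5 -0.3 -1",
)

```text
time_s: 14.5
ee_pos: [0.5404, -0.1942, 0.0882]
orientation: [0.501, -0.495, 0.498, 0.505]
contact_force: [1.3, -0.8, 0.1]
opening: 0.242
```

Emit:
send_rows(
  series="0 0 0 0 8.5 0 -1;0 0 0 0 8.5 0.7 -1;0 0 0 0 8.5 1.3 -1;0 0 0 0 8.3 1.9 -1;0 0 0 0 8.2 2.5 -1;0 0 0 0 8 3.2 -1;0 0 0 0 0 0 -1",
)

```text
time_s: 15.2
ee_pos: [0.484, -0.1828, 0.0883]
orientation: [0.502, -0.495, 0.498, 0.505]
contact_force: [0.6, 1.0, -2.5]
opening: 0.247
```

```bash
python3 -c "
from h import *
rep(-.3,4)
im=eyes.snapshot('scene');cv2.imwrite('pics/s5.png',cv2.resize(im[180:285,235:345,::-1],None,fx=5,fy=5,interpolation=cv2.INTER_CUBIC))
rep()"
```

```text
t 15.2 th -0.450 r 125.4 Ft -0.11 Fr -1.11 Fz -2.5 tcp [ 484.  -182.8   88.3]
[(-4.5, -1.3), (-4.3, -1.8), (-4.4, -1.6), (-4.4, -1.5)]
t 15.25 th -0.446 r 125.4 Ft -0.15 Fr -0.87 Fz -0.8 tcp [ 484.3 -182.9   88.2]
```

View pics/s5.png

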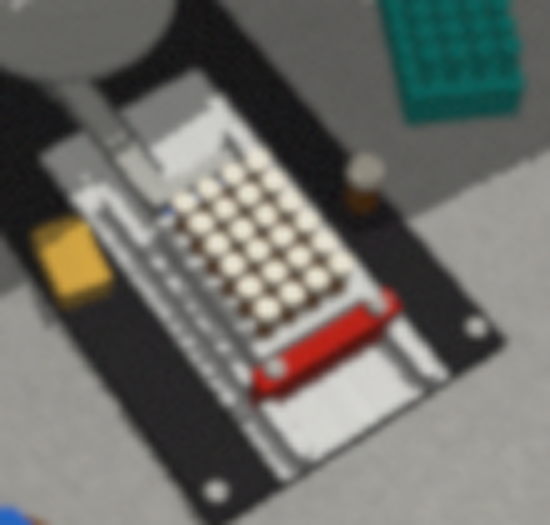

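The stop-side gap at crop (310,330) is nearly closed. Drive slowly now, reading often.

Emit:
send_rows(
  series="0 0 0 0 -4.4 -1.8 -1;0 0 0 0 -4.4 -1.7 -1;0 0 0 0 -4.4 -1.6 -1;0 0 0 0 -4 -1.3 -1",
)

```text
time_s: 15.65
ee_pos: [0.5021, -0.1897, 0.0881]
orientation: [0.501, -0.494, 0.499, 0.506]
contact_force: [-4.3, 5.7, 6.3]
opening: 0.247
```

```bash
python3 -c "
from h import *
rep(0,8)"
```

```text
t 15.65 th -0.294 r 125.3 Ft 5.78 Fr -4.20 Fz 6.3 tcp [ 502.1 -189.7   88.1]
[(-4.6, -0.7), (-4.5, -1.1), (-4.5, -0.9), (-4.5, -0.8), (-4.6, -0.6), (-4.6, -0.4), (-4.6, -0.3), (-4.6, -0.1)]
```

Emit:
send_rows(
  series="0 0 0 0 -4 -1 -1;0 0 0 0 -4 -0.9 -1",
)

```text
time_s: 15.85
ee_pos: [0.5103, -0.1916, 0.0881]
orientation: [0.501, -0.493, 0.5, 0.507]
contact_force: [-3.3, 4.5, 5.6]
opening: 0.249
```

```bash
python3 -c "
from h import *
rep(0,8)"
```

```text
t 15.85 th -0.228 r 125.1 Ft 4.20 Fr -3.64 Fz 5.6 tcp [ 510.3 -191.6   88.1]
[(-3.6, -0.4), (-3.5, -0.7), (-3.5, -0.6), (-3.5, -0.5), (-3.5, -0.4), (-3.5, -0.3), (-3.5, -0.2), (-3.6, -0.1)]
```

Emit:
send_rows(
  series="0 0 0 0 -3.5 0.2 -1;0 0 0 0 -3.5 -0.2 -1",
)

```text
time_s: 16.05
ee_pos: [0.5166, -0.1928, 0.0881]
orientation: [0.5, -0.492, 0.501, 0.507]
contact_force: [-4.4, 1.3, 6.7]
opening: 0.245
```

Emit:
send_rows(
  series="0 0 0 0 -3.5 0 -1",
)

```text
time_s: 16.15
ee_pos: [0.5196, -0.1932, 0.0881]
orientation: [0.499, -0.492, 0.501, 0.508]
contact_force: [-5.5, 2.2, 4.8]
opening: 0.243
```

```bash
python3 -c "
from h import *
rep(0.1,8)"
```

```text
t 16.15 th -0.152 r 124.9 Ft 5.75 Fr -1.32 Fz 4.8 tcp [ 519.6 -193.2   88.1]
[(-3.9, -0.4), (-3.9, -0.4), (-3.9, -0.3), (-3.9, -0.2), (-3.9, -0.0), (-3.9, 0.1), (-3.9, 0.2), (-3.9, 0.3)]
```

Emit:
send_rows(
  series="0 0 0 0 -3.5 0 -1",
)

```text
time_s: 16.25
ee_pos: [0.5225, -0.1936, 0.0881]
orientation: [0.499, -0.491, 0.502, 0.508]
contact_force: [-5.7, 2.2, 7.1]
opening: 0.247
```

```bash
python3 -c "
from h import *
rep(0.1,8)"
```

```text
t 16.25 th -0.129 r 124.8 Ft 5.97 Fr -1.48 Fz 7.1 tcp [ 522.5 -193.6   88.1]
[(-3.6, -0.3), (-3.6, -0.3), (-3.6, -0.2), (-3.6, -0.1), (-3.6, -0.0), (-3.6, 0.1), (-3.6, 0.2), (-3.6, 0.3)]
```

```bash
python3 -c "
from h import *
im=eyes.snapshot('scene');cv2.imwrite('pics/s6.png',cv2.resize(im[180:285,235:345,::-1],None,fx=5,fy=5,interpolation=cv2.INTER_CUBIC))
rep(0.1,8)"
```

```text
t 16.3 th -0.125 r 124.8 Ft 5.21 Fr -1.30 Fz 6.4 tcp [ 523.  -193.7   88.1]
[(-3.5, -0.3), (-3.5, -0.3), (-3.5, -0.2), (-3.5, -0.1), (-3.5, 0.0), (-3.5, 0.1), (-3.5, 0.2), (-3.5, 0.3)]
```

View pics/s6.png

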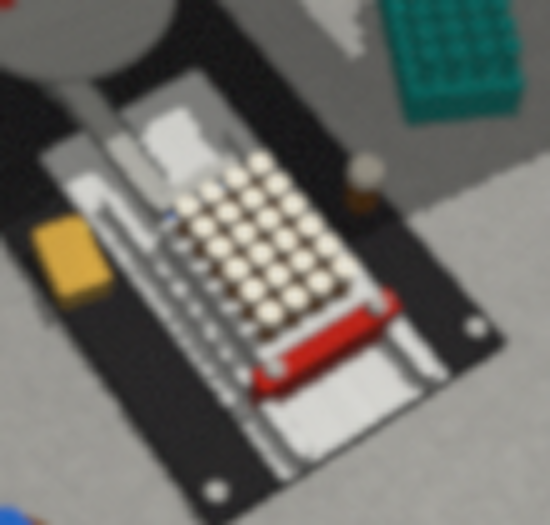

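The rack's front face now meets the stop, with the front cap at (270,313) and no dark strip. The force is climbing from about 4.2 to 5.9 N. A couple more small steps.

Emit:
send_rows(
  series="0 0 0 0 -2.8 0.1 -1",
)

```text
time_s: 16.4
ee_pos: [0.5248, -0.1939, 0.088]
orientation: [0.498, -0.49, 0.503, 0.509]
contact_force: [-6.1, 3.0, 7.3]
opening: 0.245
```

```bash
python3 -c "
from h import *
rep()"
```

```text
t 16.4 th -0.110 r 124.8 Ft 6.43 Fr -2.27 Fz 7.3 tcp [ 524.8 -193.9   88. ]
```

Emit:
send_rows(
  series="0 0 0 0 -2.5 0.1 -1",
)

```text
time_s: 16.5
ee_pos: [0.5264, -0.194, 0.088]
orientation: [0.498, -0.489, 0.504, 0.509]
contact_force: [-7.5, 2.2, 8.0]
opening: 0.247
```

```bash
python3 -c "
from h import *
rep()"
```

```text
t 16.5 th -0.097 r 124.8 Ft 7.63 Fr -1.43 Fz 8.0 tcp [ 526.4 -194.    88. ]
```

Ft is about 6.4–7.6 N against 4.1–4.2 N free, roughly 1.6–1.8 times. It is tight, so I stop here: back off slightly, then open.

Emit:
send_rows(
  series="0 0 0 0 3 0 -1;0 0 0 0 1 0 1;0 0 0 0 0 0 1;0 0 0 0 0 0 1;0 0 0 0 0 0 1;0 0 0 0 0 0 1;0 0 0 0 0 0 1",
)

```text
time_s: 17.2
ee_pos: [0.5235, -0.1952, 0.0872]
orientation: [0.497, -0.488, 0.505, 0.51]
contact_force: [-0.8, 0.6, 0.5]
opening: 0.732
```

```bash
python3 -c "
from h import *
rep();rel([526,-194,180])"
```

```text
t 17.2 th -0.119 r 126.3 Ft 0.89 Fr -0.53 Fz 0.5 tcp [ 523.5 -195.2   87.2]
t 17.2 tcp [ 523.5 -195.2   87.2] shift [-92.8   0.1   2.5] turn [-0.22  0.79 -1.65] F [-0.82  0.64  0.5 ] open 0.732 j [-0.02  0.32 -0.39 -0.02 -0.89  0.02]
```

Emit:
send_rows(
  series="0 0 0 -10 0 0 1;0 0 0 -30 0 0 1;0 0 0 -40 0 0 1;0 0 0 -40 0 0 1;0 0 0 -30 0 0 1;0 0 0 0 0 -30 1;0 0 0 0 0 -30 1;0 0 0 0 0 0 1",
)

```text
time_s: 18.0
ee_pos: [0.5279, -0.2592, 0.2496]
orientation: [0.497, -0.491, 0.504, 0.509]
contact_force: [0.1, 0.5, -0.3]
opening: 1.002
```

```bash
python3 -c "
from h import *
for i,n in enumerate(('scene','top','wrist')):
  im=eyes.snapshot(n); cv2.imwrite('pics/f_%s.png'%n,im[:,:,::-1])
  if n=='scene': cv2.imwrite('pics/f_sc.png',cv2.resize(im[130:285,195:345,::-1],None,fx=3.8,fy=3.8,interpolation=cv2.INTER_CUBIC))
rep()"
```

```text
t 18.15 th -0.058 r 187.2 Ft -0.34 Fr 0.05 Fz -0.5 tcp [ 527.6 -256.7  248.5]
```

View pics/f_sc.png

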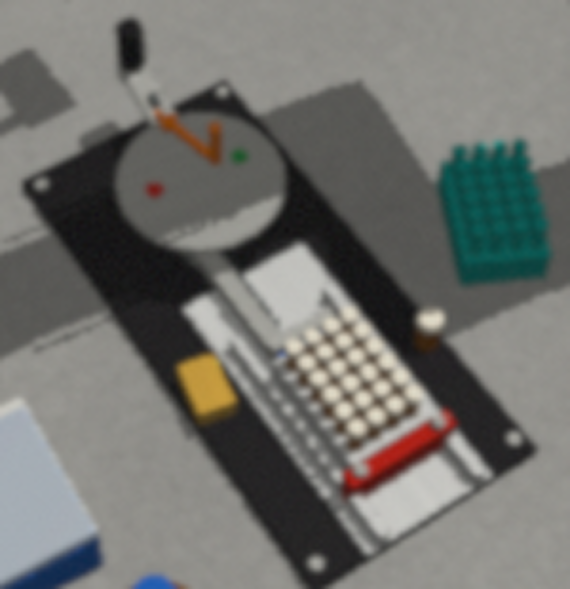

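View pics/f_wrist.png

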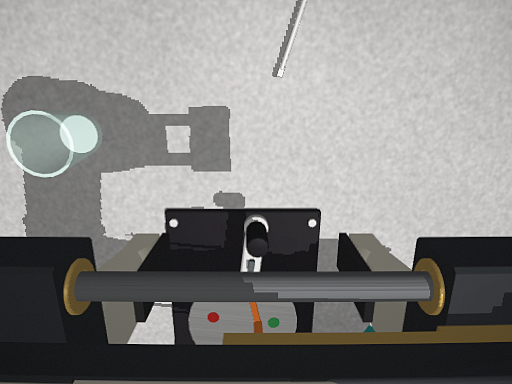

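View pics/f_top.png

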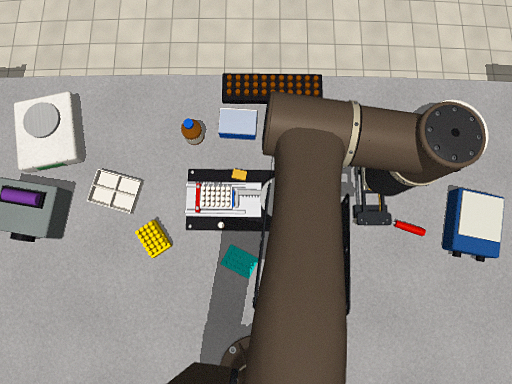

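The rack looks flush with the stop, the peg is on the green side and the bystanders are unmoved. One enlarged check of the stop contact from above.

```bash
python3 -c "
from h import *
S=eyes.calibration('scene');T=eyes.calibration('top')
g=lambda x,y:((x+.5)/3.8-.5+195,(y+.5)/3.8-.5+130)
a=plane(S,g(341,415),.08);b=plane(S,g(353,438),.08);print((b-a)*1e3)
i0=cv2.imread('pics/a_top.png')[165:235,183:263];i1=cv2.imread('pics/f_top.png')[165:235,183:263]
cv2.imwrite('pics/cmp.png',cv2.resize(np.vstack([i0,i1]),None,fx=4.2,fy=4.2,interpolation=cv2.INTER_CUBIC))"
```

```text
[ 3.58898356 18.80640739  0.        ]
```

View pics/cmp.png

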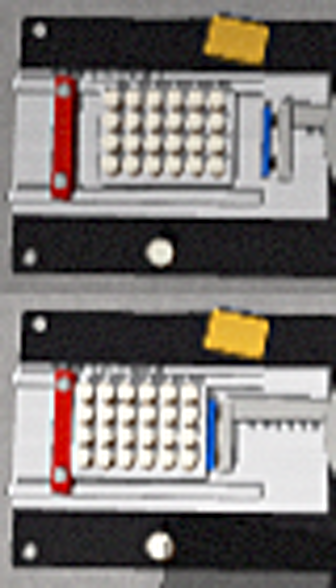

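From above, the rack is flush on the red stop after moving about 19 mm and the blue pad is on its rear face. The spare vial and the brass block are where they were. Handing in.

```bash
python3 -c "
from workcell import env
print(env.close_job())"
```

```text
the job is handed in; nothing more can be done
None
```

The rack is clamped against the red stop and the job was handed in at about 18 s of the 72 s limit. I pushed the orange selector over to the green side, then gripped the knob and gave the lever three driving swings. I stopped as soon as it was tight, let go and lifted clear.

**Last checks:**
- **Selector:** on the green side at about 0.34 rad, measured before the swings and still there in the last pictures.
- **Rack:** flush against the stop after moving about 19 mm, with the blue pad on its rear face.
- **Bystanders:** none appeared moved in the last pictures, and the spare vial and brass block matched the first ones. The bench-side checks were by eye only.
- **Tightness:** the push at the knob rose from about 4.1 N running free to between 6.4 and 7.6 N. That is firm and under the 8.5 N limit.

**Checks that were less certain:**
- **Force noise:** single force readings scatter by roughly 0.6 N. The last one, 7.6 N, was about 0.8 N above what the trend predicted, so the true value is probably nearer 6.8 N.
- **Rack travel:** two mid-job estimates from the scene camera came out a few mm lower than the final top view, so I relied on the top view and the rise in force to call it home.

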